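# Square up a carton and fire the two-stage label trigger

## Task

Push the loose taped carton into the corner of the labelling station so that it sits square and flush against both fences. Then press the orange trigger button to its halfway stop, pause there for about two seconds, and press it fully down for a moment; then let it go, leaving the carton flush. Never push the button past halfway while the carton is not home, do not tip the carton over, and leave everything else on the bench where it is.

Things in the scene. Friction and masses are not known exactly. Their poses are not given: they have to be found in the camera images.
- carton_c (a point): Centre (half-way up) of the taped cardboard carton to be labelled: 140 along its x, 180 along its y, 90 high, 0.4 to 0.8 kg, closed and stiff, too wide to grip: push it by its side faces. It starts free on the bench, 30 to 70 short of the back fence, 70 to 140 short of the side fence and up to 0.25 rad askew.
- station_corner (a point): Inner corner, at bench level, of the fixed labelling station's two aluminium fences (60 high, 14 thick). x points away from the robot. Back fence: face at x = 0, from y = 14 to -216. Side fence: face at y = 0, from x = 0 to -160. The carton's home is in this corner: centre at x -70, y -90, its x along this x; a yellow-edged black patch (look only) marks it.
- station_nose (a point): Middle of the underside of the station's black label nose, 121 above the bench: it hangs over the corner, reaching 25 in front of the back fence and 35 to either side of this point along y. Behind the back fence stands its grey printer, 220 wide and 130 high, with a label roll on it up to 175 high.
- trigger_face (a point): Centre of the sloped top of the fixed grey trigger console (110 x 100, 45 high in front, 80 behind), where the button's yellow collar sits. z = the button's axis, square to the slope, outward, 0.35 rad from vertical, leaning to the console's front (roughly the robot); y = across the console. The console stands left or right of the station. The button is pressed along -z.
- stage1 (a joint): First-stage travel of the button, an orange cap 52 diameter, 10 thick, on a steel stem of adjustable height: unpressed, its top is 32 to 46 from trigger_face along z, different every time and not given, so find it by touch. 0 unpressed, 0.008 (m) at the halfway stop and beyond. Takes 2 rising to 5 N, then meets a firm stop. Springs back when let go.
- stage2 (a joint): Second-stage travel of the same button: 0 until it is pushed past the halfway stop, which gives way only above 11 N; 0.006 (m) fully down, against a hard end, at 16 N. Springs back when let go.
- parts_bin: Open blue plastic bin, 110 x 110 x 55 high; stands in whichever of the two places, left or right, the trigger console does not take; origin under its centre. A bystander, to be left alone.
- tape_roll: Roll of packing tape lying flat, 100 diameter, 48 high; origin under its centre. A bystander, to be left alone.
- scanner: Yellow and black hand scanner lying on the bench, about 155 x 60 x 31 high; origin under its head, grip towards its own -x. A bystander, to be left alone.
- mug: Blue mug, 80 diameter, 90 high; origin under its centre. A bystander, to be left alone.
- spray: White bottle with red cap, 60 diameter, 170 high; origin under its centre. A bystander, to be left alone.
Not all that is in view belongs to the job. What is shaped like the part that bears trigger_face but turquoise is not meant.

How it is judged:
By the outcome, as a careful person would: the job done as asked, in the order asked, and still so for the second after the job is handed in, with the robot touching nothing.
It also fails if it takes over 67 s, if anything falls off the work surface, if the arm or the gripper's body presses on something with over 40 N, if the wrist force passes 120 N, or if a joint passes its speed limit or range.

## Robot

A 7-joint arm with a two-finger parallel gripper is mounted at the origin on the work surface. World frame = base frame: x ahead of the robot, y to its left, z up, the work surface at z = 0. Lengths are in m, angles in rad, forces in N, time in s.
With the tool pointing down it reaches from about 0.35 to 0.9 m from the base axis. Payload 8.1 kg.
Tool frame: the origin (TCP) lies midway between the tips of the shut fingers; the grasp point (between the pads) lies 19 mm behind it; z points along the fingers, y is the line along which they close (so a half turn about z gives the same grasp; the last joint's range is limited). The gripper opens to 92 mm and grips with 3 to 60 N. Pads are 19 mm wide; open, the fingers measure 130 mm over their backs; the gripper's body (75 mm by 190 mm) begins 47 mm behind the grasp point.
Start: joints at [-0.103, 0.434, 0.025, 1.573, -0.012, 1.134, -0.075], TCP at [0.625, -0, 0.227] pointing down, gripper open.
Joint ranges: [-2.62, 2.62], [-0.44, 2.09], [-1.27, 1.32], [0.08, 2.57], [-1.32, 4.46], [0.12, 2], [-2.74, 2.74]. Speed limits (rad/s): [2.22, 2.22, 3.01, 3.01, 3.14, 3.14, 3.14].

## Interface

Orientations are given as a rotation vector (axis times angle).
In Python, from station import robot gives the robot as it stands.
- The arm moves only by the tool arm_command, never from a script. Its argument "steps" is a list of rows, each a list of 7 numbers: the turn, a rotation vector about the tool's x, y, z normalised to -1 to 1, where 1 is 4 degrees, then the shift along the tool's x, y, z normalised to -1 to 1, where 1 is 0.03 m, then the opening, from 0 (shut) to 1 (fully open). A call has 1 to 5 rows; each row shifts and turns the commanded pose from where the row before left it, along the tool's axes as they then stand; what a row does not reach is not made up. A row lasts 1/8 s, in which the tool goes at most 62.5 mm and 10.7 degrees, less where a joint would pass 70% of its speed; a pose out of reach is approached as far as the arm can. A call with a number of a shift or a turn outside -1 to 1 is refused whole. A call with a gripper value outside its range is refused whole. The fingers move at their own pace and stop on an object; "grip_force" is the grip in N (left out, the last holds). Time passes only in rows, so rows that do not move let the fingers close. It gives the time, the measured TCP pose, the force, the opening and the grip force at its end, in the units of the state.
- robot.read_state(): the state, without advancing time (a new reading comes with each control period).
- robot.read_camera(name): name is "scene" or "side" or "wrist"; returns the picture (384x512x3 uint8, red, green, blue); there is no depth.
- robot.camera_info(name): a dict with "fx", "fy", "cx", "cy" (pixels), "k1" (the pictures are not rectified: a ray, as slopes to the right and down, at radius r is drawn at 1 + k1 r^2 times it, then the intrinsics apply), "world_from_camera" (4x4, takes a point from camera to world coordinates); the wrist camera has in their place "tool_from_camera" (4x4, takes a point from camera to tool coordinates, whose origin is the TCP and whose axes are the flange's). Camera axes: x right, y down, z forward; pixel columns grow to the right and rows downward; lengths in m; the calibration is good to about 2 mm. A picture is of the moment at which its call begins: read the wrist's pose just before it. camera_info takes no time and is no camera call.
- robot.finish_job(): hands the job in; it is judged then, once.
The state is a dict: "t": time; "joint_pos": joint angles; "joint_velocities": joint speeds; "joint_torque": joint torques, N m; "ee_pos": TCP position; "tcp_rot": TCP orientation; "ft_force": force on the tool from outside, world axes, zero at the start; "torque": the same for the moment, N m; "gripper_width": finger opening in m; "grasp_force": force on a finger pad.
Only numpy, scipy, OpenCV 4.12 (cv2) and the standard library are available. Lean on these libraries where they do the work, as an engineer would, in place of code of your own. Each camera call takes 0.05 s, during which the arm holds its last target. There are 200 camera calls.

## Working session

There is one attempt and no reset: what is moved stays moved. The work goes in short steps, Python scripts to look and compute and a tool call to move; the robot and the scene stay as the last step left them, time stands still between calls to the robot, and variables do not carry over. Pictures are saved under pics/ and viewed, at most 10 in all, crops included, and the job is handed in when it is done.

Besides the shell and the picture viewer there is one more tool, called after "Emit:" by a JSON object that holds its "op" and its "data", one argument or row to a line. arm_command: Moves the arm, as the interface text tells. Its arguments: {"type":"object","properties":{"steps":{"type":"array","items":{"type":"array","items":{"type":"number","minimum":-1,"maximum":1}}},"grip_force":{"type":"number"}},"required":["steps"]}

```bash
mkdir -p pics; ls
python3 - <<'E'
from station import robot
import cv2,numpy as np
for n in ["scene","side"]:
    im=robot.read_camera(n); cv2.imwrite(f"pics/{n}0.png",cv2.cvtColor(im,cv2.COLOR_RGB2BGR))
    print(n,robot.camera_info(n))
print(robot.camera_info("wrist"));s=robot.read_state();print(s)
E
```

```text
pics
scene {'fx': 440.9966273957703, 'fy': 440.9966273957703, 'cx': 254.94319481363758, 'cy': 189.7029787380624, 'k1': -0.12001346224705303, 'world_from_camera': array([[ 0.04767042,  0.59661488, -0.80111062,  1.6634316 ],
       [ 0.9988322 , -0.03478267,  0.03353207, -0.04053411],
       [-0.00785904, -0.80177357, -0.59757625,  0.94555317],
       [ 0.        ,  0.        ,  0.        ,  1.        ]])}
side {'fx': 378.9924494122295, 'fy': 378.9924494122295, 'cx': 259.15009999059606, 'cy': 192.52744796815773, 'k1': -0.06698002371125848, 'world_from_camera': array([[ 0.96921736, -0.17450264,  0.17368514,  0.3148734 ],
       [-0.24584876, -0.72397018,  0.64453516, -0.76445171],
       [ 0.01326978, -0.66739494, -0.74458573,  0.97084672],
       [ 0.        ,  0.        ,  0.        ,  1.        ]])}
{'fx': 309.1935033801464, 'fy': 309.1935033801464, 'cx': 252.27027975130042, 'cy': 192.00200497152542, 'k1': -0.07290825053994408, 'tool_from_camera': array([[-2.76572053e-04, -9.69883023e-01, -2.43571026e-01,
         6.48881461e-02],
       [ 9.99999171e-01,  3.80351511e-05, -1.28694071
[... 257 characters left out ...]
63,  0.02496715,  1.5739498 , -0.01164621,
        1.13397803, -0.07511403]), 'joint_velocities': array([-1.14750729e-03, -3.14722326e-03, -3.91385434e-05, -1.41951740e-03,
       -1.03294956e-03, -9.04596475e-05, -1.63877077e-03]), 'joint_torque': array([ 2.76666542e-03, -6.69124532e+01,  9.87763703e-01, -3.15145969e+01,
       -6.05509384e-02,  3.73947364e-02,  1.19628339e-04]), 'ee_pos': array([ 6.24577772e-01, -5.18545573e-05,  2.26051140e-01]), 'tcp_rot': array([-2.22095923e+00, -2.22066931e+00,  1.56503756e-03]), 'ft_force': array([-0.05925524,  0.26670408, -0.81916688]), 'torque': array([-0.00422489, -0.01828478, -0.00846831]), 'grasp_force': 0.0, 'gripper_width': 0.09196410824291375}
```

View pics/scene0.png

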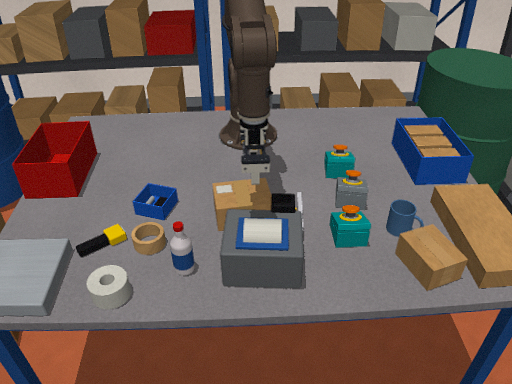

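View pics/side0.png

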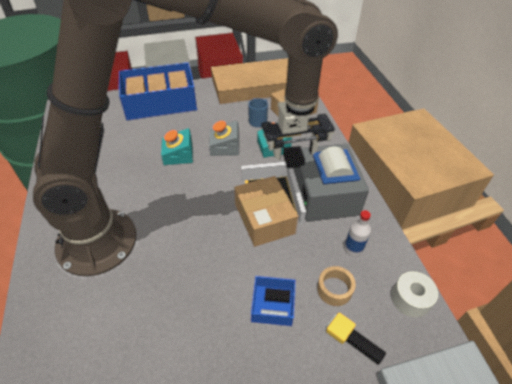

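Scene: the grey console with the orange button is at about (351,188), between two turquoise decoys. The carton is at (240,200), the printer at (262,250) and the mug at (402,215). Side: carton at (265,210), corner near (290,165), console at (224,138).

```bash
cat > h.py <<'E'
import numpy as np,cv2
from station import robot
from scipy.spatial.transform import Rotation as R
def cam(n):
    c=robot.camera_info(n)
    if n=="wrist":
        s=robot.read_state();T=np.eye(4);T[:3,:3]=R.from_rotvec(s["tcp_rot"]).as_matrix();T[:3,3]=s["ee_pos"]
        c["world_from_camera"]=T@c["tool_from_camera"]
    return c
def ray(c,uv):
    uv=np.atleast_2d(np.array(uv,float))
    d=np.c_[(uv[:,0]-c["cx"])/c["fx"],(uv[:,1]-c["cy"])/c["fy"]];u=d.copy()
    for _ in range(20): u=d/(1+c["k1"]*(u**2).sum(1,keepdims=True))
    T=c["world_from_camera"];return T[:3,3],np.c_[u,np.ones(len(u))]@T[:3,:3].T
def onz(c,uv,z):
    o,d=ray(c,uv);return o+d*((z-o[2])/d[:,2:3])
def tri(c1,uv1,c2,uv2):
    o1,d1=ray(c1,uv1);o2,d2=ray(c2,uv2);out=[]
    for a,b in zip(d1,d2):
        t=np.linalg.lstsq(np.c_[a,-b],o2-o1,rcond=None)[0];p,q=o1+a*t[0],o2+b*t[1]
        out.append(np.r_[(p+q)/2,np.linalg.norm(p-q)])
    return np.array(out)
def shot(n,f,crop=None,k=1):
    c=cam(n);im=cv2.cvtColor(robot.read_camera(n),cv2.COLOR_RGB2BGR);cv2.imwrite(f"pics/{f}_raw.png",im)
    if crop: x,y,w,h=crop;im=im[y:y+h,x:x+w]
    cv2.imwrite(f"pics/{f}.png",cv2.resize(im,None,fx=k,fy=k,interpolation=cv2.INTER_CUBIC));return c
E
python3 - <<'E'
from h import *
shot("side","s1",(150,100,200,150),4);shot("scene","c1",(190,140,200,150),4);c=shot("wrist","w1",None,1.5)
np.save("w1.npy",c["world_from_camera"])
E
```

```text
(no output)
```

View pics/s1.png

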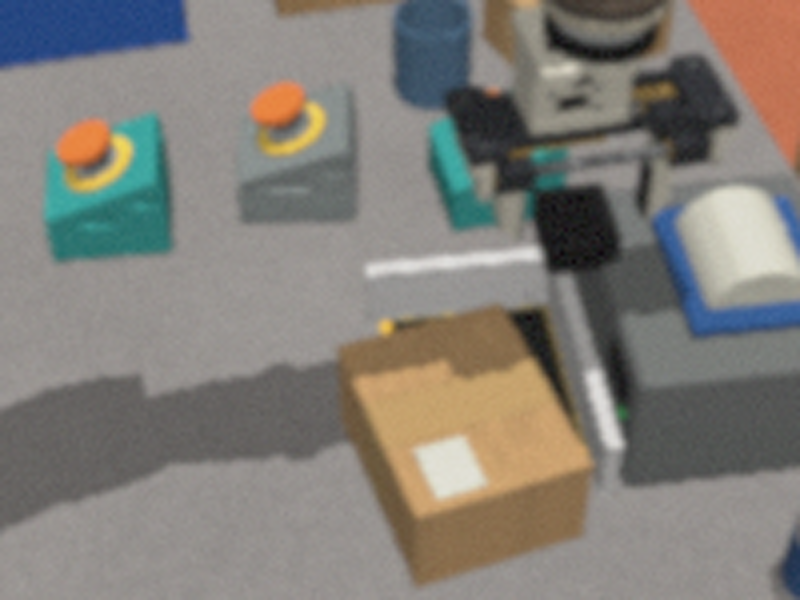

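View pics/c1.png

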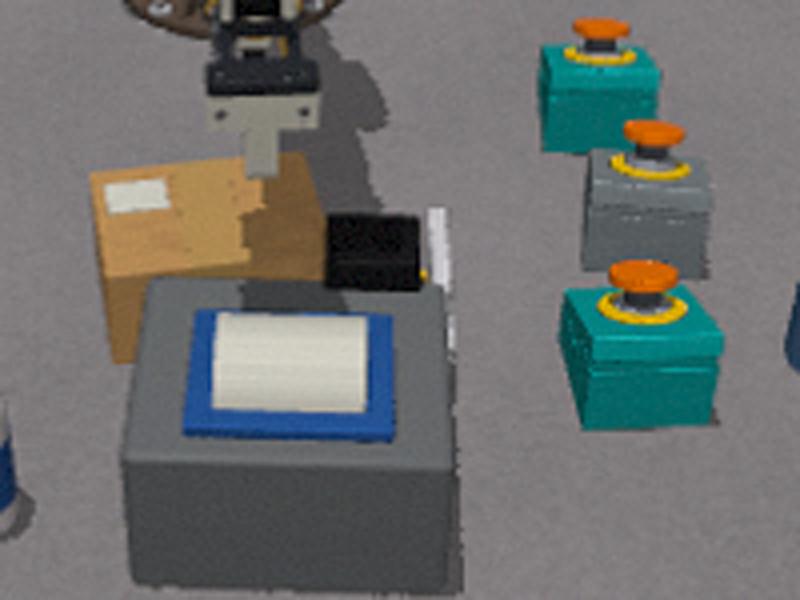

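View pics/w1.png

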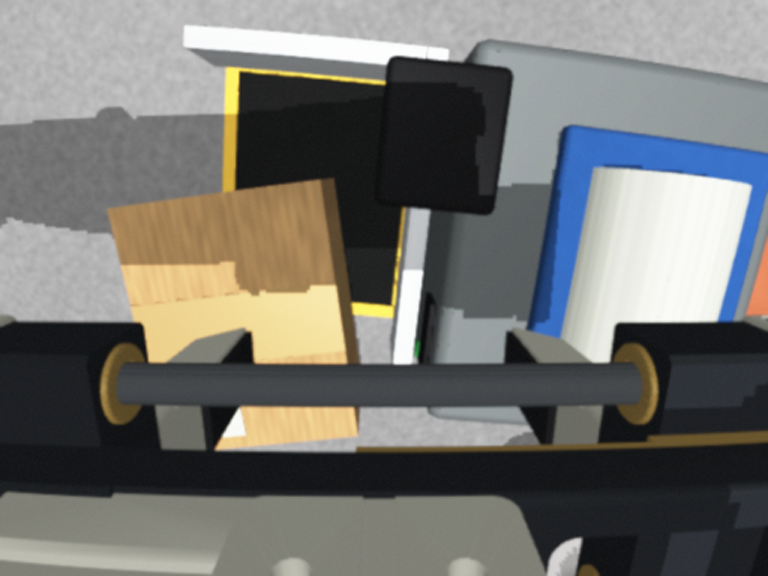

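Wrist: side fence inner top edge (185,44)–(385,65), back fence inner top edge (412,210)–(394,363), carton top corners (108,209), (333,179), (357,435). The black patch's near corner is at (393,317).

Run:
```python
from h import *
np.set_printoptions(precision=4,suppress=True)
w=robot.camera_info("wrist");w["world_from_camera"]=np.load("w1.npy");s=robot.camera_info("side");c=robot.camera_info("scene")
W=lambda p:np.array(p)/1.5
S=lambda p:np.array(p)/4+[150,100]
C=lambda p:np.array(p)/4+[190,140]
def ang(a,b): return np.arctan2(*(b-a)[[1,0]])
print("side fence in W",(a:=onz(w,W([(185,44),(385,65)]),.06)),ang(*a), "out",onz(w,W([(186,26),(448,50)]),.06))
print("back fence in W",(a:=onz(w,W([(394,363),(412,210)]),.06)),ang(*a))
print("side cam: side fence top outer/inner",onz(s,S([(366,264),(540,249),(366,276),(540,262)]),.06))
print("side cam: back fence end",onz(s,S([(608,450),(624,443)]),.06))
print("patch W",onz(w,W([(393,317),(228,68),(223,190)]),0))
print("carton W",(a:=onz(w,W([(108,209),(333,179),(357,435)]),.09)),ang(a[0],a[1]),ang(a[2],a[1]))
print("carton S",(a:=onz(s,S([(340,348),(500,308),(592,465),(416,515)]),.09)),[ang(a[i],a[j]) for i,j in((0,1),(3,2),(3,0),(2,1))],a.mean(0))
print("carton C",onz(c,C([(303,154),(90,174),(109,277)]),.09))
print("nose W",onz(w,W([(390,57),(378,207)]),.15))
print("cap top",tri(s,S([(278,103)]),c,C([(654,132)])))
# collar fit: yellow ellipse centre
print("collar",tri(s,S([(292,127)]),c,C([(650,165)])))
print("base S",onz(s,S([(240,220),(357,215)]),0),"C",onz(c,C([(582,262),(707,277)]),0))
print("front/top S",tri(s,S([(240,183),(356,155)]),c,C([(590,150),(590,150)])))
```

```text
side fence in W [[0.4968 0.1487 0.06  ]
 [0.628  0.1335 0.06  ]] -0.11531517168604143 out [[0.4982 0.1599 0.06  ]
 [0.6689 0.143  0.06  ]]
back fence in W [[ 0.6354 -0.0745  0.06  ]
 [ 0.6469  0.0392  0.06  ]] 1.4695030287193434
side cam: side fence top outer/inner [[0.4984 0.1571 0.06  ]
 [0.6497 0.1402 0.06  ]
 [0.4953 0.1428 0.06  ]
 [0.645  0.1246 0.06  ]]
side cam: back fence end [[ 0.6357 -0.0874  0.06  ]
 [ 0.6501 -0.0837  0.06  ]]
patch W [[ 0.6362 -0.0574  0.    ]
 [ 0.5063  0.1454  0.    ]
 [ 0.4962  0.0513  0.    ]]
carton W [[ 0.4495  0.0436  0.09  ]
 [ 0.5956  0.0607  0.09  ]
 [ 0.6084 -0.1173  0.09  ]] 0.11676149782596174 1.642294680739679
carton S [[ 0.4519  0.0387  0.09  ]
 [ 0.587   0.0515  0.09  ]
 [ 0.6091 -0.1205  0.09  ]
 [ 0.4715 -0.1341  0.09  ]] [np.float64(0.09515627537881609), np.float64(0.09891413745713927), np.float64(1.6839608777865152), np.float64(1.6986444189493684)] [ 0.5299 -0.0411  0.09  ]
carton C [[ 0.4557  0.0467  0.09  ]
 [ 0.4739 -0.1314  0.09  ]
 [ 0.6101 -0.1129  0.09  ]]
nose W [[0.6294 0.118  0.15  ]
 [0.6237 0.0478 0.15  ]]
cap top [[0.4571 0.3438 0.1005 0.0026]]
collar [[0.4678 0.3409 0.0733 0.0038]]
base S [[0.4078 0.3037 0.    ]
 [0.5165 0.2848 0.    ]] C [[0.5025 0.284  0.    ]
 [0.5291 0.387  0.    ]]
front/top S [[0.4104 0.3025 0.0496 0.0051]
 [0.5075 0.2684 0.1069 0.0312]]
```

Station yaw is about -0.108 with the corner near (0.656, 0.129). The carton is at about (0.53, -0.04) with yaw +0.105. The cap top is near (0.456, 0.344, 0.10). I'll back up behind the carton and turn for the +x push.

Emit:
{"op": "arm_command", "data": {
  "steps": [
    [0, 0, 0, -0.1, -0.92, 0, 1],
    [0, 0, 0, -0.1, -0.92, 0, 1],
    [0, 0, 0, -0.1, -0.92, 0, 1],
    [0, 0, 0, -0.1, -0.92, 0, 1],
    [0, 0, 0, -0.1, -0.92, 0, 1]
  ]
}}

```text
t: 0.88
ee_pos: [0.486, -0.0151, 0.2267]
tcp_rot: [-2.222, -2.221, 0.0]
ft_force: [0.3, 0.1, 0.6]
gripper_width: 0.092
grasp_force: 0.0
```

Emit:
{"op": "arm_command", "data": {
  "steps": [
    [0, 0, 0, -0.1, -0.92, 0, 1],
    [0, 0, 0, -0.1, -0.92, 0, 1],
    [0, 0, 0, -0.1, -0.92, 0, 1],
    [0, 0, 1, 0, 0, 0, 1],
    [0, 0, 1, 0, 0, 0, 1]
  ]
}}

```text
t: 1.5
ee_pos: [0.4039, -0.0241, 0.227]
tcp_rot: [2.373, 2.058, 0.001]
ft_force: [-0.5, 0.0, 0.5]
gripper_width: 0.0919
grasp_force: 0.0
```

Emit:
{"op": "arm_command", "data": {
  "steps": [
    [0, 0, 1, 0, 0, 0, 1],
    [0, 0, 1, 0, 0, 0, 1],
    [0, 0, 1, 0, 0, 0, 1],
    [0, 0, 1, 0, 0, 0, 1],
    [0, 0, 1, 0, 0, 0, 1]
  ]
}}

```text
t: 2.12
ee_pos: [0.4041, -0.024, 0.2268]
tcp_rot: [2.695, 1.615, 0.0]
ft_force: [0.2, 0.5, -0.1]
gripper_width: 0.0914
grasp_force: 0.0
```

Emit:
{"op": "arm_command", "data": {
  "steps": [
    [0, 0, 1, 0, 0, 0, 1],
    [0, 0, 1, 0, 0, 0, 1],
    [0, 0, 1, 0, 0, 0, 1],
    [0, 0, 1, 0, 0, 0, 1],
    [0, 0, 1, 0, 0, 0, 1]
  ]
}}

```text
t: 2.75
ee_pos: [0.4042, -0.024, 0.2268]
tcp_rot: [2.934, 1.122, 0.0]
ft_force: [0.4, 0.0, -0.3]
gripper_width: 0.0919
grasp_force: 0.0
```

Emit:
{"op": "arm_command", "data": {
  "steps": [
    [0, 0, 1, 0, 0, 0, 1],
    [0, 0, 1, 0, 0, 0, 1],
    [0, 0, 1, 0, 0, 0, 1],
    [0, 0, 1, 0, 0, 0, 1],
    [0, 0, 1, 0, 0, 0, 1]
  ]
}}

```text
t: 3.38
ee_pos: [0.4041, -0.024, 0.2268]
tcp_rot: [-3.085, -0.596, -0.0]
ft_force: [0.7, -0.3, 0.2]
gripper_width: 0.092
grasp_force: 0.0
```

Emit:
{"op": "arm_command", "data": {
  "steps": [
    [0, 0, 1, 0, 0, 0, 1],
    [0, 0, 1, 0, 0, 0, 1],
    [0, 0, 1, 0, 0, 0, 1],
    [0, 0, 1, 0, 0, 0, 1],
    [0, 0, 1, 0, 0, 0, 1]
  ]
}}

```text
t: 4.0
ee_pos: [0.4041, -0.024, 0.2268]
tcp_rot: [-3.141, -0.051, -0.0]
ft_force: [-0.6, 0.3, 0.1]
gripper_width: 0.0915
grasp_force: 0.0
```

Emit:
{"op": "arm_command", "data": {
  "steps": [
    [0, 0, 1, 0, 0, 0, 1],
    [0, 0, 1, 0, 0, 0, 1],
    [0, 0, 0, 0, 0, 0, 1]
  ]
}}

```text
t: 4.38
ee_pos: [0.4041, -0.024, 0.2268]
tcp_rot: [-3.137, 0.164, -0.0]
ft_force: [0.3, -0.8, 0.5]
gripper_width: 0.0917
grasp_force: 0.0
```

Run:
```python
from h import *
c=shot("wrist","w2",None,1.5)
np.save("w2.npy",c["world_from_camera"])
```

```text
(no output)
```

View pics/w2.png

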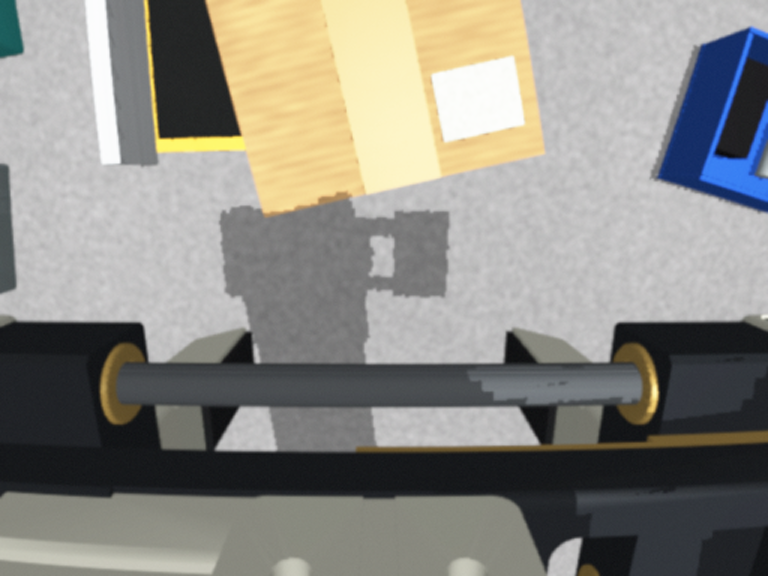

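Carton near-edge corners are at (265,215) and (545,153), the side fence's inner top end at (120,163), the patch corner at (158,152), and the bin's near corner at (658,180).

Run:
```python
from h import *
np.set_printoptions(precision=4,suppress=True)
w=robot.camera_info("wrist");w["world_from_camera"]=np.load("w2.npy")
W=lambda p:np.array(p)/1.5
def ang(a,b): return np.arctan2(*(b-a)[[1,0]])
print("fence",(a:=onz(w,W([(120,163),(106,0)]),.06)),ang(*a))
print("patch",onz(w,W([(158,152)]),0))
print("carton",(a:=onz(w,W([(265,215),(545,153),(208,0)]),.09)),ang(a[1],a[0])-np.pi/2,ang(a[0],a[2]))
print("bin",onz(w,W([(658,180)]),0), onz(w,W([(700,48)]),0.055))
```

```text
fence [[0.4948 0.1466 0.06  ]
 [0.6    0.1352 0.06  ]] -0.10764605308094044
patch [[0.5042 0.1455 0.    ]]
carton [[ 0.4495  0.0431  0.09  ]
 [ 0.4695 -0.1348  0.09  ]
 [ 0.5783  0.0579  0.09  ]] 0.11191057853941722 0.11412950403464864
bin [[ 0.4399 -0.262   0.    ]] [[ 0.5314 -0.2591  0.055 ]]
```

Emit:
{"op": "arm_command", "data": {
  "steps": [
    [0, 0, 0, 0, 0, 1, 1],
    [0, 0, 0, 0, 0, 1, 1],
    [0, 0, 0, 0, 0, 1, 1],
    [0, 0, 0, 0, 0, 1, 1],
    [0, 0, 0, 0, 0, 1, 1]
  ]
}}

```text
t: 5.05
ee_pos: [0.4044, -0.024, 0.0759]
tcp_rot: [-3.137, 0.162, -0.001]
ft_force: [0.4, -0.5, -1.0]
gripper_width: 0.0923
grasp_force: 0.0
```

Emit:
{"op": "arm_command", "data": {
  "steps": [
    [0, 0, 0, 0, 0, 0.8, 1],
    [0, 0, 0, 0, 0, 0.4, 1],
    [0, 0, 0, 0.5, 0, 0, 1],
    [0, 0, 0, 0.4, 0, 0, 1]
  ]
}}

```text
t: 5.55
ee_pos: [0.4333, -0.0269, 0.0416]
tcp_rot: [-3.137, 0.164, -0.003]
ft_force: [-6.1, 2.8, 2.0]
gripper_width: 0.0918
grasp_force: 3.5
```

Emit:
{"op": "arm_command", "data": {
  "steps": [
    [0, 0, 0, 0.25, 0, 0, 1],
    [0, 0, 0, 0.25, 0, 0, 1],
    [0, 0, 0, 0.25, 0, 0, 1]
  ]
}}

```text
t: 5.92
ee_pos: [0.4536, -0.029, 0.0408]
tcp_rot: [-3.137, 0.164, 0.0]
ft_force: [-2.4, 1.9, 0.5]
gripper_width: 0.0922
grasp_force: 1.5
```

Emit:
{"op": "arm_command", "data": {
  "steps": [
    [0, 0, 0, 0.25, 0, 0, 1],
    [0, 0, 0, 0.25, 0, 0, 1],
    [0, 0, 0, 0.25, 0, 0, 1],
    [0, 0, 0, 0.15, 0, 0, 1],
    [0, 0, 0, 0, 0, 0, 1]
  ]
}}

```text
t: 6.55
ee_pos: [0.4813, -0.0324, 0.0408]
tcp_rot: [3.137, -0.165, 0.003]
ft_force: [0.1, 0.2, -0.3]
gripper_width: 0.0918
grasp_force: 0.0
```

Run:
```python
from h import *
c=shot("side","s3",(150,100,200,150),4)
```

```text
(no output)
```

View pics/s3.png

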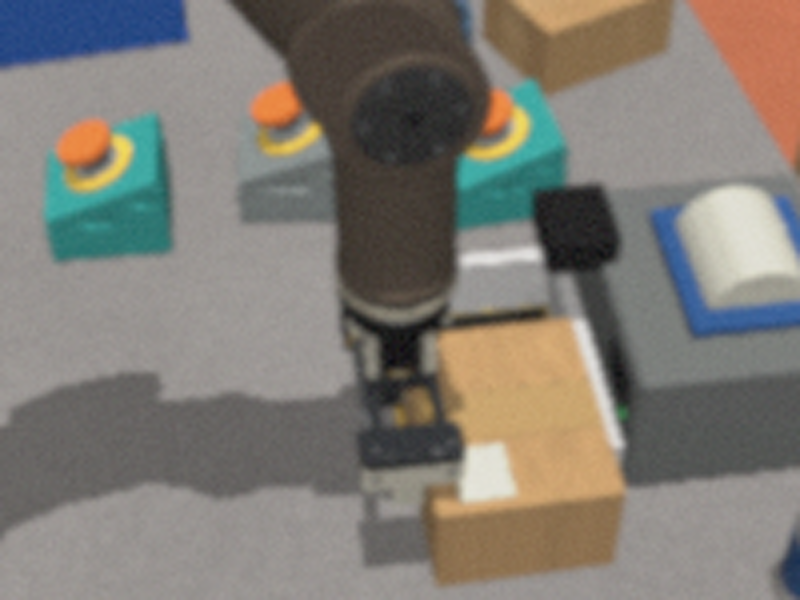

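The carton now looks square and just short of the back fence: top edge (440,335)–(580,320), near bottom corners (440,583) and (612,560). Next I'll retreat, move to its -y side, and turn back.

Emit:
{"op": "arm_command", "data": {
  "steps": [
    [0, 0, 0, -1, 0, 0, 1],
    [0, 0, 0, -0.3, 0, -0.8, 0.65],
    [0, 0, 0, 0, 0, -1, 0.65],
    [0, 0, 0, 0, 0, -1, 0.65],
    [0, 0, 0, 0, 0, -1, 0.65]
  ]
}}

```text
t: 7.22
ee_pos: [0.4419, -0.0284, 0.156]
tcp_rot: [3.137, -0.166, 0.003]
ft_force: [0.0, -0.2, 0.5]
gripper_width: 0.0606
grasp_force: 0.0
```

Emit:
{"op": "arm_command", "data": {
  "steps": [
    [0, 0, -1, 0.73, 0.87, 0, 0.65],
    [0, 0, 0, 0.73, 0.87, 0, 0.65],
    [0, 0, 0, 0.73, 0.87, 0, 0.65],
    [0, 0, 0, 0.73, 0.87, 0, 0.65],
    [0, 0, 0, 0.73, 0.87, 0, 0.65]
  ]
}}

```text
t: 7.85
ee_pos: [0.5454, -0.1651, 0.155]
tcp_rot: [3.14, -0.056, 0.002]
ft_force: [0.8, 1.1, 1.0]
gripper_width: 0.0597
grasp_force: 0.0
```

Emit:
{"op": "arm_command", "data": {
  "steps": [
    [0, 0, -1, 0, 0, 0, 0.65],
    [0, 0, -1, 0, 0, 0, 0.65],
    [0, 0, -1, 0, 0, 0, 0.65],
    [0, 0, -1, 0, 0, 0, 0.65],
    [0, 0, -1, 0, 0, 0, 0.65]
  ]
}}

```text
t: 8.48
ee_pos: [0.5447, -0.1643, 0.1549]
tcp_rot: [3.102, 0.493, 0.002]
ft_force: [0.6, -0.5, -0.1]
gripper_width: 0.0598
grasp_force: 0.0
```

Emit:
{"op": "arm_command", "data": {
  "steps": [
    [0, 0, -1, 0, 0, 0, 0.65],
    [0, 0, -1, 0, 0, 0, 0.65],
    [0, 0, -1, 0, 0, 0, 0.65],
    [0, 0, -1, 0, 0, 0, 0.65],
    [0, 0, -1, 0, 0, 0, 0.65]
  ]
}}

```text
t: 9.1
ee_pos: [0.5447, -0.1643, 0.1549]
tcp_rot: [2.969, 1.024, 0.001]
ft_force: [-0.1, 0.4, 0.4]
gripper_width: 0.0599
grasp_force: 0.0
```

Emit:
{"op": "arm_command", "data": {
  "steps": [
    [0, 0, -1, 0, 0, 0, 0.65],
    [0, 0, -1, 0, 0, 0, 0.65],
    [0, 0, -1, 0, 0, 0, 0.65],
    [0, 0, -1, 0, 0, 0, 0.65],
    [0, 0, -1, 0, 0, 0, 0.65]
  ]
}}

```text
t: 9.72
ee_pos: [0.5447, -0.1643, 0.1549]
tcp_rot: [2.746, 1.524, 0.001]
ft_force: [-1.0, -0.6, 0.5]
gripper_width: 0.0596
grasp_force: 0.0
```

Emit:
{"op": "arm_command", "data": {
  "steps": [
    [0, 0, -1, 0, 0, 0, 0.65],
    [0, 0, -1, 0, 0, 0, 0.65],
    [0, 0, -1, 0, 0, 0, 0.65],
    [0, 0, -1, 0, 0, 0, 0.65],
    [0, 0, -1, 0, 0, 0, 0.65]
  ]
}}

```text
t: 10.35
ee_pos: [0.5447, -0.1643, 0.1549]
tcp_rot: [2.439, 1.978, 0.001]
ft_force: [0.6, -0.2, 0.6]
gripper_width: 0.0597
grasp_force: 0.0
```

Emit:
{"op": "arm_command", "data": {
  "steps": [
    [0, 0, -1, 0, 0, 0, 0.65],
    [0, 0, -0.5, 0, 0, 0, 0.65]
  ]
}}

```text
t: 10.6
ee_pos: [0.5446, -0.1642, 0.1549]
tcp_rot: [2.334, 2.102, 0.0]
ft_force: [0.2, 0.5, -0.3]
gripper_width: 0.0598
grasp_force: 0.0
```

Run:
```python
from h import *
np.set_printoptions(precision=4,suppress=True)
s=robot.camera_info("side");S=lambda p:np.array(p)/4+[150,100]
C0=np.array([.655,.129,0]);f=-.1076;E=np.array([[np.cos(f),-np.sin(f),0],[np.sin(f),np.cos(f),0],[0,0,1]])
st=lambda p:(np.asarray(p)-C0)@E
print("carton",st(onz(s,S([(436,515),(622,490)]),.09)),st(onz(s,S([(440,583),(612,560)]),0)))
print("spray",st(onz(s,[(358,250)],0)))
r=robot.read_state();print(r["ee_pos"],st(r["ee_pos"]),R.from_rotvec(r["tcp_rot"]).as_matrix()[:,0])
c=shot("wrist","w3",None,1.5);np.save("w3.npy",c["world_from_camera"])
```

```text
carton [[-0.1399 -0.2832  0.09  ]
 [-0.0019 -0.2787  0.09  ]] [[-0.1354 -0.2818  0.    ]
 [-0.0001 -0.2784  0.    ]]
spray [[ 0.1594 -0.3375  0.    ]]
[ 0.5446 -0.1642  0.1549] [-0.0783 -0.3033  0.1549] [ 0.1042  0.9946 -0.0004]
```

View pics/w3.png

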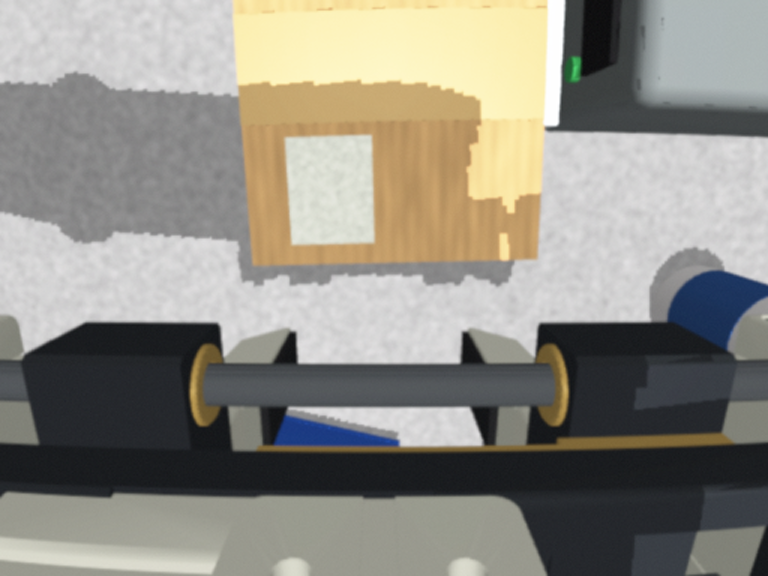

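Carton near corners are at (252,265) and (538,260), so it is square to the fences within about 0.02 rad, with the back fence at its right edge. I'll lower behind it and push along the fence.

Emit:
{"op": "arm_command", "data": {
  "steps": [
    [0, 0, 0, -0.4, -0.27, 0.8, 0.65],
    [0, 0, 0, 0, 0, 1, 0.65],
    [0, 0, 0, 0, 0, 1, 0.65],
    [0, 0, 0, 0, 0, 0.7, 0.65],
    [0, 0, 0, 0, 0, 0.3, 0.65]
  ]
}}

```text
t: 11.28
ee_pos: [0.5346, -0.1748, 0.0397]
tcp_rot: [-2.335, -2.1, 0.001]
ft_force: [1.0, -0.8, 1.2]
gripper_width: 0.0594
grasp_force: 0.0
```

Emit:
{"op": "arm_command", "data": {
  "steps": [
    [0, 0, 0, 0.4, 0, 0, 0.65],
    [0, 0, 0, 0.3, 0, 0, 0.65],
    [0, 0, 0, 0.3, 0, 0, 0.65],
    [0, 0, 0, 0.3, 0, 0, 0.65],
    [0, 0, 0, 0.3, 0, 0, 0.65]
  ]
}}

```text
t: 11.9
ee_pos: [0.5408, -0.1275, 0.0415]
tcp_rot: [2.334, 2.099, 0.0]
ft_force: [-0.6, -5.4, 1.3]
gripper_width: 0.0599
grasp_force: 2.7
```

Emit:
{"op": "arm_command", "data": {
  "steps": [
    [0, 0, 0, 0.3, 0, 0, 0.65],
    [0, 0, 0, 0.3, 0, 0, 0.65],
    [0, 0, 0, 0.3, 0, 0, 0.65],
    [0, 0, 0, 0.3, 0, 0, 0.65],
    [0, 0, 0, 0.3, 0, 0, 0.65]
  ]
}}

```text
t: 12.52
ee_pos: [0.5455, -0.0829, 0.0415]
tcp_rot: [2.335, 2.099, 0.0]
ft_force: [-0.8, -5.2, 3.0]
gripper_width: 0.0598
grasp_force: 2.9
```

Emit:
{"op": "arm_command", "data": {
  "steps": [
    [0, 0, 0, 0.3, 0, 0, 0.65],
    [0, 0, 0, 0.2, 0, 0, 0.65],
    [0, 0, 0, 0.1, 0, 0, 0.65]
  ]
}}

```text
t: 12.9
ee_pos: [0.5474, -0.0649, 0.0415]
tcp_rot: [2.334, 2.1, 0.0]
ft_force: [-0.2, -7.1, 4.6]
gripper_width: 0.0599
grasp_force: 3.4
```

Emit:
{"op": "arm_command", "data": {
  "steps": [
    [0, 0, 0, 0.2, 0, 0, 0.65],
    [0, 0, 0, 0.15, 0, 0, 0.65]
  ]
}}

```text
t: 13.15
ee_pos: [0.5485, -0.0547, 0.0415]
tcp_rot: [2.335, 2.099, 0.0]
ft_force: [-0.2, -7.0, 4.4]
gripper_width: 0.0601
grasp_force: 3.4
```

Emit:
{"op": "arm_command", "data": {
  "steps": [
    [0, 0, 0, 0.1, 0, 0, 0.65]
  ]
}}

```text
t: 13.28
ee_pos: [0.5488, -0.0517, 0.0415]
tcp_rot: [2.335, 2.099, 0.0]
ft_force: [-0.6, -6.8, 4.4]
gripper_width: 0.0594
grasp_force: 3.4
```

Emit:
{"op": "arm_command", "data": {
  "steps": [
    [0, 0, 0, 0.05, 0, 0, 0.65]
  ]
}}

```text
t: 13.4
ee_pos: [0.5489, -0.0503, 0.0415]
tcp_rot: [2.334, 2.099, 0.0]
ft_force: [-1.4, -6.6, 4.7]
gripper_width: 0.0597
grasp_force: 3.4
```

Emit:
{"op": "arm_command", "data": {
  "steps": [
    [0, 0, 0, 0.07, 0, 0, 0.65]
  ]
}}

```text
t: 13.52
ee_pos: [0.549, -0.0501, 0.0415]
tcp_rot: [2.334, 2.098, -0.002]
ft_force: [-2.2, -16.3, 5.9]
gripper_width: 0.0598
grasp_force: 8.2
```

Emit:
{"op": "arm_command", "data": {
  "steps": [
    [0, 0, 0, 0.05, 0, 0, 0.65]
  ]
}}

```text
t: 13.65
ee_pos: [0.5489, -0.0501, 0.0415]
tcp_rot: [2.334, 2.096, -0.004]
ft_force: [-0.6, -19.5, 6.8]
gripper_width: 0.0598
grasp_force: 9.9
```

Emit:
{"op": "arm_command", "data": {
  "steps": [
    [0, 0, 0, 0.05, 0, 0, 0.65]
  ]
}}

```text
t: 13.78
ee_pos: [0.5489, -0.0502, 0.0416]
tcp_rot: [2.334, 2.095, -0.006]
ft_force: [-1.9, -24.6, 7.5]
gripper_width: 0.0594
grasp_force: 12.2
```

Carton is against the side fence (force climbing with no movement). Now going around to the -x face with shut fingers.

Emit:
{"op": "arm_command", "data": {
  "steps": [
    [0, 0, 0, -0.7, 0, 0, 0.65],
    [0, 0, 0, 0, 0, -1, 0.65],
    [0, 0, 0, 0, 0, -1, 0.65],
    [0, 0, 0, 0, 0, -1, 0],
    [0, 0, 0, 0, 0, -0.4, 0]
  ]
}}

```text
t: 14.4
ee_pos: [0.5477, -0.0643, 0.1447]
tcp_rot: [2.333, 2.102, 0.004]
ft_force: [-0.0, -0.9, -0.4]
gripper_width: 0.0439
grasp_force: 0.0
```

Emit:
{"op": "arm_command", "data": {
  "steps": [
    [0, 0, 0, 0.8, -0.75, 0, 0],
    [0, 0, 0, 0.8, -0.75, 0, 0],
    [0, 0, 0, 0.8, -0.75, 0, 0],
    [0, 0, 0, 0.8, -0.75, 0, 0],
    [0, 0, 0, 0.8, -0.75, 0, 0]
  ]
}}

```text
t: 15.02
ee_pos: [0.4463, 0.0672, 0.1423]
tcp_rot: [-2.334, -2.102, 0.0]
ft_force: [0.1, 1.2, 0.1]
gripper_width: 0.0008
grasp_force: 0.0
```

```bash
cat >> h.py <<'E'
C0=np.array([.655,.129,0]);f=-.1076;E=np.array([[np.cos(f),-np.sin(f),0],[np.sin(f),np.cos(f),0],[0,0,1]])
st=lambda p:(np.asarray(p)-C0)@E
E
python3 - <<'E'
from h import *
np.set_printoptions(precision=4,suppress=True)
r=robot.read_state();print(st(r["ee_pos"]),R.from_rotvec(r["tcp_rot"]).as_matrix(),r["gripper_width"],r["joint_pos"])
E
```

```text
[-0.2009 -0.0839  0.1423] [[ 0.1042  0.9946 -0.0004]
 [ 0.9946 -0.1042  0.0002]
 [ 0.0002 -0.0005 -1.    ]] 0.0008250327616309298 [-0.0401  0.2754 -0.2743  2.0682  0.1013  0.8107 -0.4789]
```

Emit:
{"op": "arm_command", "data": {
  "steps": [
    [0, 0, 0, 0, 0, 1, 0],
    [0, 0, 0, 0, 0, 1, 0],
    [0, 0, 0, 0, 0, 1, 0],
    [0, 0, 0, 0, 0.6, 0.35, 0],
    [0, 0, 0, 0, 0.4, 0, 0]
  ]
}}

```text
t: 15.65
ee_pos: [0.4769, 0.0631, 0.0412]
tcp_rot: [-2.333, -2.102, 0.002]
ft_force: [0.6, 0.5, 0.5]
gripper_width: 0.0004
grasp_force: 0.0
```

Emit:
{"op": "arm_command", "data": {
  "steps": [
    [0, 0, 0, 0, 0.13, 0, 0],
    [0, 0, 0, 0, 0.13, 0, 0]
  ]
}}

```text
t: 15.9
ee_pos: [0.4851, 0.0621, 0.0427]
tcp_rot: [2.335, 2.102, 0.001]
ft_force: [0.1, -0.0, -1.2]
gripper_width: 0.0004
grasp_force: 0.0
```

Emit:
{"op": "arm_command", "data": {
  "steps": [
    [0, 0, 0, 0, 0.1, 0, 0]
  ]
}}

```text
t: 16.02
ee_pos: [0.4872, 0.0617, 0.0426]
tcp_rot: [-2.334, -2.102, 0.001]
ft_force: [-11.6, 1.7, 10.9]
gripper_width: 0.0003
grasp_force: 5.7
```

Emit:
{"op": "arm_command", "data": {
  "steps": [
    [0, 0, 0, 0, 0.06, 0, 0]
  ]
}}

```text
t: 16.15
ee_pos: [0.4873, 0.0617, 0.0424]
tcp_rot: [-2.332, -2.101, 0.005]
ft_force: [-11.4, 2.0, 11.5]
gripper_width: -0.0
grasp_force: 6.2
```

Emit:
{"op": "arm_command", "data": {
  "steps": [
    [0, 0, 0, 0, 0.04, 0, 0],
    [0, 0, 0, 0, 0, 0, 0]
  ]
}}

```text
t: 16.4
ee_pos: [0.4874, 0.0616, 0.0423]
tcp_rot: [-2.331, -2.101, 0.007]
ft_force: [-12.9, 2.0, 12.5]
gripper_width: 0.0007
grasp_force: 7.0
```

Emit:
{"op": "arm_command", "data": {
  "steps": [
    [0, 0, 0, 0, 0.1, 0, 0],
    [0, 0, 0, 0, 0.1, 0, 0]
  ]
}}

```text
t: 16.65
ee_pos: [0.4873, 0.0614, 0.0421]
tcp_rot: [-2.325, -2.1, 0.02]
ft_force: [-40.4, 5.5, 37.3]
gripper_width: 0.0005
grasp_force: 22.0
```

Emit:
{"op": "arm_command", "data": {
  "steps": [
    [0, 0, 0, 0, -0.5, 0, 0],
    [0, 0, 0, 0, -1, 0, 0.3],
    [0, 0, 0, 0, 0, -1, 0.65],
    [0, 0, 0, 0, 0, -1, 0.65],
    [0, 0, 0, 0, 0, -1, 0.65]
  ]
}}

```text
t: 17.27
ee_pos: [0.452, 0.0654, 0.1335]
tcp_rot: [2.334, 2.102, 0.001]
ft_force: [1.3, -0.2, -0.1]
gripper_width: 0.036
grasp_force: 0.0
```

Emit:
{"op": "arm_command", "data": {
  "steps": [
    [0, 0, 0, -0.8, 0.77, -0.4, 0.65],
    [0, 0, 0, -0.8, 0.77, 0, 0.65],
    [0, 0, 0, -0.8, 0.77, 0, 0.65],
    [0, 0, 0, -0.8, 0.77, 0, 0.65],
    [0, 0, 0, -0.8, 0.77, 0, 0.65]
  ]
}}

```text
t: 17.9
ee_pos: [0.555, -0.0669, 0.1445]
tcp_rot: [2.334, 2.102, 0.001]
ft_force: [-0.3, 0.5, 0.4]
gripper_width: 0.0599
grasp_force: 0.0
```

Run:
```python
from h import *
np.set_printoptions(precision=4,suppress=True)
r=robot.read_state();print(st(r["ee_pos"]))
c=shot("wrist","w4",None,1.5);np.save("w4.npy",c["world_from_camera"])
```

```text
[-0.0784 -0.2055  0.1445]
```

View pics/w4.png

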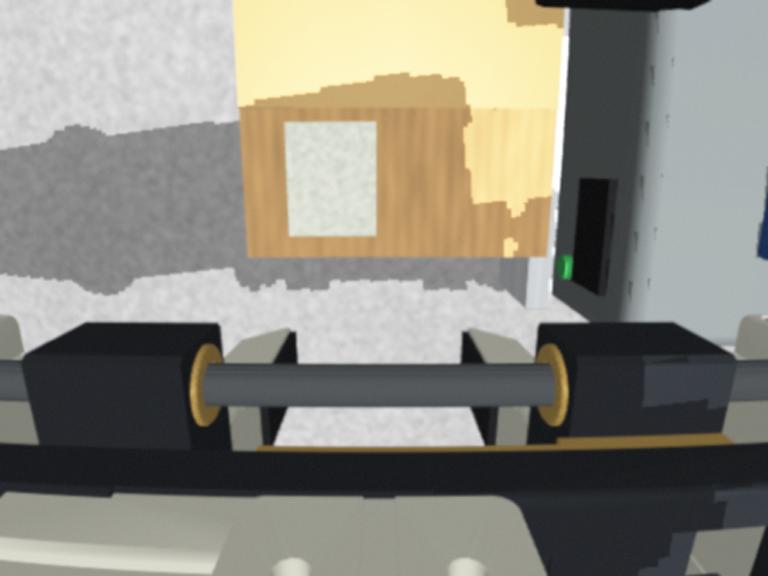

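Carton sits square: near edge (248,257)–(548,256), right side against the back fence. Final gentle +y nudge to confirm.

Emit:
{"op": "arm_command", "data": {
  "steps": [
    [0, 0, 0, -0.1, -0.27, 1, 0.65],
    [0, 0, 0, 0, 0, 1, 0.65],
    [0, 0, 0, 0, 0, 1, 0.65],
    [0, 0, 0, 0, 0, 0.4, 0.65],
    [0, 0, 0, 0.25, 0, 0, 0.65]
  ]
}}

```text
t: 18.58
ee_pos: [0.5464, -0.061, 0.042]
tcp_rot: [-2.335, -2.1, 0.001]
ft_force: [-0.7, 0.5, 0.0]
gripper_width: 0.0599
grasp_force: 0.0
```

Emit:
{"op": "arm_command", "data": {
  "steps": [
    [0, 0, 0, 0.2, 0, 0, 0.65],
    [0, 0, 0, 0.1, 0, 0, 0.65]
  ]
}}

```text
t: 18.82
ee_pos: [0.5486, -0.0508, 0.0433]
tcp_rot: [2.333, 2.102, 0.003]
ft_force: [-1.0, 1.5, -0.2]
gripper_width: 0.0599
grasp_force: 0.0
```

Emit:
{"op": "arm_command", "data": {
  "steps": [
    [0, 0, 0, 0.1, 0, 0, 0.65]
  ]
}}

```text
t: 18.95
ee_pos: [0.5486, -0.0501, 0.0432]
tcp_rot: [2.333, 2.1, -0.001]
ft_force: [-1.6, -10.9, 7.1]
gripper_width: 0.06
grasp_force: 5.2
```

Emit:
{"op": "arm_command", "data": {
  "steps": [
    [0, 0, 0, 0.08, 0, 0, 0.65],
    [0, 0, 0, -0.7, 0, 0, 0.65],
    [0, 0, 0, 0, 0, -1, 0.3],
    [0, 0, 0, 0, 0, -1, 0],
    [0, 0, 0, 0, 0, -1, 0]
  ]
}}

```text
t: 19.58
ee_pos: [0.5461, -0.0672, 0.1335]
tcp_rot: [2.335, 2.102, 0.0]
ft_force: [0.7, -0.6, 0.8]
gripper_width: 0.0342
grasp_force: 0.0
```

Emit:
{"op": "arm_command", "data": {
  "steps": [
    [0, 0, 0, 0, 0, -1, 0],
    [0, 0, 0, 0.95, -0.4, -1, 0],
    [0, 0, 0, 0.95, -0.4, 0, 0],
    [0, 0, 0, 0.95, -0.4, 0, 0],
    [0, 0, 0, 0.95, -0.4, 0, 0]
  ]
}}

```text
t: 20.2
ee_pos: [0.51, 0.0521, 0.1928]
tcp_rot: [2.334, 2.101, 0.001]
ft_force: [0.3, -0.7, -0.6]
gripper_width: 0.0005
grasp_force: 0.0
```

Emit:
{"op": "arm_command", "data": {
  "steps": [
    [0, 0, 0, 0.95, -0.4, 0, 0],
    [0, 0, 0, 0.95, -0.4, 0, 0],
    [0, 0, 0, 0.95, -0.4, 0, 0],
    [0, 0, 0, 0.95, -0.4, 0, 0],
    [0, 0, 0, 0.95, -0.4, 0, 0]
  ]
}}

```text
t: 20.82
ee_pos: [0.4652, 0.2001, 0.1927]
tcp_rot: [2.335, 2.102, 0.001]
ft_force: [-0.5, 0.1, 0.3]
gripper_width: 0.0003
grasp_force: 0.0
```

Emit:
{"op": "arm_command", "data": {
  "steps": [
    [0, 0, 0, 0.95, -0.4, 0, 0],
    [0, 0, 0, 0.95, -0.4, 0, 0],
    [0, 0, 0, 0.95, -0.4, 0, 0],
    [0, 0, 1, 0, 0, 0, 0],
    [0, 0, 0.37, 0, 0, 0, 0]
  ]
}}

```text
t: 21.45
ee_pos: [0.4385, 0.2882, 0.1925]
tcp_rot: [2.433, 1.987, 0.0]
ft_force: [0.1, -0.4, 0.1]
gripper_width: 0.0005
grasp_force: 0.0
```

Emit:
{"op": "arm_command", "data": {
  "steps": [
    [-1, 0, 0, 0, 0, 0, 0],
    [-1, 0, 0, 0, 0, 0, 0],
    [-1, 0, 0, 0, 0, 0, 0],
    [-1, 0, 0, 0, 0, 0, 0],
    [-1, 0, 0, 0, 0, 0, 0]
  ]
}}

```text
t: 22.08
ee_pos: [0.4391, 0.2875, 0.1927]
tcp_rot: [2.209, 1.804, 0.321]
ft_force: [-0.4, -0.6, 0.4]
gripper_width: 0.0005
grasp_force: 0.0
```

Run:
```python
from h import *
np.set_printoptions(precision=4,suppress=True)
r=robot.read_state();print(r["t"],r["ee_pos"],R.from_rotvec(r["tcp_rot"]).as_matrix())
c=shot("wrist","w5",None,1.5);np.save("w5.npy",c["world_from_camera"])
```

```text
22.075 [0.4391 0.2875 0.1927] [[ 0.1996  0.9198  0.3379]
 [ 0.9799 -0.1876 -0.0682]
 [ 0.0006  0.3447 -0.9387]]
```

View pics/w5.png

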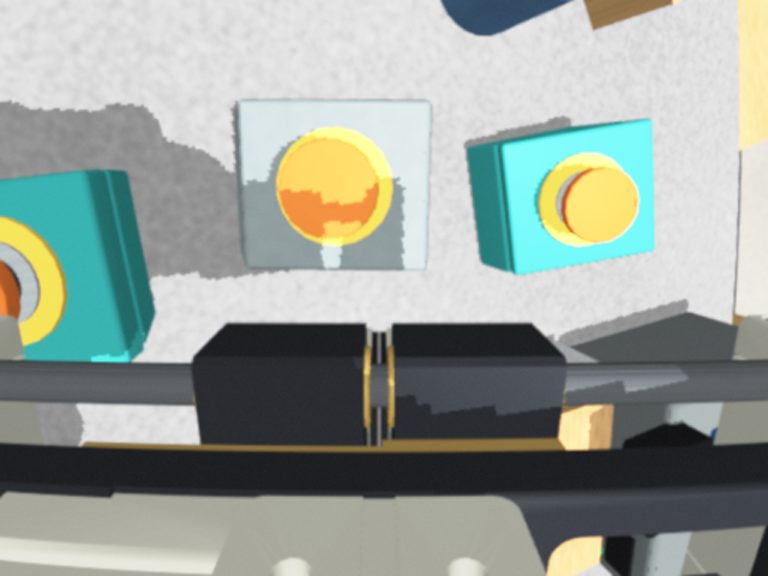

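The grey console is at (335,185), its edges parallel to the image. The orange cap is centred at about (329,190) with the yellow collar at (335,186); turquoise decoys stand on both sides.

Run:
```python
from h import *
np.set_printoptions(precision=4,suppress=True)
w=robot.camera_info("wrist");w["world_from_camera"]=np.load("w5.npy")
r=robot.read_state();T=R.from_rotvec(r["tcp_rot"]).as_matrix();tl=lambda p:(p-r["ee_pos"])@T
W=lambda p:np.array(p)/1.5
pc=onz(w,W([(335,186)]),.064);print("face",pc,tl(pc))
for z in(.093,.1,.107): p=onz(w,W([(329,190)]),z);print("cap",p,tl(p),(p-pc)@T)
q=onz(w,W([(240,100),(432,100)]),.08);print(q,np.linalg.norm(q[1]-q[0]))
```

```text
face [[0.4684 0.3393 0.064 ]] [[ 0.0563 -0.0255  0.1273]]
cap [[0.4573 0.3403 0.093 ]] [[ 0.0551 -0.0259  0.0962]] [[-0.0012 -0.0003 -0.031 ]]
cap [[0.4557 0.3409 0.1   ]] [[ 0.0554 -0.0251  0.0891]] [[-0.0009  0.0004 -0.0382]]
cap [[0.454  0.3415 0.107 ]] [[ 0.0557 -0.0243  0.0819]] [[-0.0007  0.0012 -0.0454]]
[[0.4245 0.3942 0.08  ]
 [0.5329 0.3771 0.08  ]] 0.10980281594494466
```

Emit:
{"op": "arm_command", "data": {
  "steps": [
    [0, 0, 0, 0.93, -0.42, 0.5, 0],
    [0, 0, 0, 0.92, -0.43, 0.5, 0],
    [0, 0, 0, 0, 0, 0.5, 0],
    [0, 0, 0, 0, 0, 0.5, 0],
    [0, 0, 0, 0, 0, 0, 0]
  ]
}}

```text
t: 22.75
ee_pos: [0.4469, 0.3409, 0.1261]
tcp_rot: [2.211, 1.804, 0.314]
ft_force: [-0.7, -0.9, -0.1]
gripper_width: 0.0006
grasp_force: 0.0
```

Emit:
{"op": "arm_command", "data": {
  "steps": [
    [0, 0, 0, 0, 0, 0.17, 0],
    [0, 0, 0, 0, 0, 0.17, 0]
  ]
}}

```text
t: 23.0
ee_pos: [0.4502, 0.3423, 0.1179]
tcp_rot: [2.21, 1.806, 0.32]
ft_force: [-0.3, -0.3, -0.2]
gripper_width: 0.0007
grasp_force: 0.0
```

Emit:
{"op": "arm_command", "data": {
  "steps": [
    [0, 0, 0, 0, 0, 0.17, 0]
  ]
}}

```text
t: 23.12
ee_pos: [0.4517, 0.342, 0.1128]
tcp_rot: [2.21, 1.806, 0.319]
ft_force: [0.3, 0.3, -0.3]
gripper_width: 0.0007
grasp_force: 0.0
```

Emit:
{"op": "arm_command", "data": {
  "steps": [
    [0, 0, 0, 0, 0, 0.1, 0]
  ]
}}

```text
t: 23.25
ee_pos: [0.4526, 0.3417, 0.1097]
tcp_rot: [2.21, 1.806, 0.318]
ft_force: [0.1, -1.0, -0.0]
gripper_width: 0.0003
grasp_force: 0.0
```

Emit:
{"op": "arm_command", "data": {
  "steps": [
    [0, 0, 0, 0, 0, 0.1, 0]
  ]
}}

```text
t: 23.38
ee_pos: [0.4536, 0.3416, 0.1069]
tcp_rot: [2.21, 1.806, 0.318]
ft_force: [0.4, 0.0, 0.3]
gripper_width: 0.0004
grasp_force: 0.0
```

Emit:
{"op": "arm_command", "data": {
  "steps": [
    [0, 0, 0, 0, 0, 0.07, 0]
  ]
}}

```text
t: 23.5
ee_pos: [0.4542, 0.3415, 0.105]
tcp_rot: [2.21, 1.806, 0.318]
ft_force: [-1.5, -0.9, 2.8]
gripper_width: 0.0003
grasp_force: 1.1
```

Emit:
{"op": "arm_command", "data": {
  "steps": [
    [0, 0, 0, 0, 0, 0.07, 0]
  ]
}}

```text
t: 23.62
ee_pos: [0.4549, 0.3413, 0.1032]
tcp_rot: [2.21, 1.806, 0.319]
ft_force: [-1.1, -1.3, 2.8]
gripper_width: 0.0008
grasp_force: 1.5
```

Emit:
{"op": "arm_command", "data": {
  "steps": [
    [0, 0, 0, 0, 0, 0.07, 0]
  ]
}}

```text
t: 23.75
ee_pos: [0.4556, 0.3412, 0.1012]
tcp_rot: [2.21, 1.806, 0.319]
ft_force: [-1.7, -1.0, 3.5]
gripper_width: 0.0005
grasp_force: 1.9
```

Emit:
{"op": "arm_command", "data": {
  "steps": [
    [0, 0, 0, 0, 0, 0.07, 0]
  ]
}}

```text
t: 23.88
ee_pos: [0.4563, 0.3411, 0.0992]
tcp_rot: [2.21, 1.806, 0.319]
ft_force: [-1.4, -1.1, 4.9]
gripper_width: 0.0002
grasp_force: 2.3
```

Emit:
{"op": "arm_command", "data": {
  "steps": [
    [0, 0, 0, 0, 0, 0.03, 0]
  ]
}}

```text
t: 24.0
ee_pos: [0.4567, 0.341, 0.0984]
tcp_rot: [2.21, 1.806, 0.319]
ft_force: [-4.4, -1.1, 10.3]
gripper_width: 0.0004
grasp_force: 5.3
```

Emit:
{"op": "arm_command", "data": {
  "steps": [
    [0, 0, 0, 0, 0, 0.03, 0]
  ]
}}

```text
t: 24.12
ee_pos: [0.4569, 0.341, 0.0979]
tcp_rot: [2.21, 1.806, 0.319]
ft_force: [-4.4, -1.6, 10.4]
gripper_width: 0.0005
grasp_force: 5.6
```

Emit:
{"op": "arm_command", "data": {
  "steps": [
    [0, 0, 0, 0, 0, -0.03, 0]
  ]
}}

```text
t: 24.25
ee_pos: [0.4566, 0.341, 0.0987]
tcp_rot: [2.21, 1.806, 0.319]
ft_force: [-2.6, -1.1, 4.4]
gripper_width: 0.0008
grasp_force: 2.4
```

Emit:
{"op": "arm_command", "data": {
  "steps": [
    [0, 0, 0, 0, 0, 0.01, 0]
  ]
}}

```text
t: 24.38
ee_pos: [0.4567, 0.3411, 0.0984]
tcp_rot: [2.21, 1.806, 0.319]
ft_force: [-5.0, -1.6, 9.9]
gripper_width: 0.0004
grasp_force: 5.3
```

Emit:
{"op": "arm_command", "data": {
  "steps": [
    [0, 0, 0, 0, 0, -0.006, 0]
  ]
}}

```text
t: 24.5
ee_pos: [0.4566, 0.341, 0.0985]
tcp_rot: [2.21, 1.806, 0.319]
ft_force: [-3.8, -0.6, 6.5]
gripper_width: 0.0004
grasp_force: 3.0
```

Emit:
{"op": "arm_command", "data": {
  "steps": [
    [0, 0, 0, 0, 0, 0, 0],
    [0, 0, 0, 0, 0, 0, 0],
    [0, 0, 0, 0, 0, 0, 0]
  ]
}}

```text
t: 24.88
ee_pos: [0.4566, 0.341, 0.0985]
tcp_rot: [2.21, 1.806, 0.319]
ft_force: [-3.8, -1.8, 6.3]
gripper_width: 0.0001
grasp_force: 3.7
```

Emit:
{"op": "arm_command", "data": {
  "steps": [
    [0, 0, 0, 0, 0, 0, 0],
    [0, 0, 0, 0, 0, 0, 0],
    [0, 0, 0, 0, 0, 0, 0],
    [0, 0, 0, 0, 0, 0, 0],
    [0, 0, 0, 0, 0, 0, 0]
  ]
}}

```text
t: 25.5
ee_pos: [0.4566, 0.341, 0.0985]
tcp_rot: [2.21, 1.806, 0.319]
ft_force: [-3.3, -1.3, 5.7]
gripper_width: 0.0005
grasp_force: 3.7
```

Emit:
{"op": "arm_command", "data": {
  "steps": [
    [0, 0, 0, 0, 0, 0, 0],
    [0, 0, 0, 0, 0, 0, 0],
    [0, 0, 0, 0, 0, 0, 0],
    [0, 0, 0, 0, 0, 0, 0],
    [0, 0, 0, 0, 0, 0, 0]
  ]
}}

```text
t: 26.12
ee_pos: [0.4566, 0.341, 0.0985]
tcp_rot: [2.21, 1.806, 0.319]
ft_force: [-2.7, -1.0, 7.2]
gripper_width: 0.0001
grasp_force: 3.7
```

Emit:
{"op": "arm_command", "data": {
  "steps": [
    [0, 0, 0, 0, 0, 0, 0],
    [0, 0, 0, 0, 0, 0, 0],
    [0, 0, 0, 0, 0, 0.1, 0],
    [0, 0, 0, 0, 0, 0.1, 0]
  ]
}}

```text
t: 26.62
ee_pos: [0.4585, 0.3407, 0.0932]
tcp_rot: [2.21, 1.806, 0.319]
ft_force: [-7.2, -2.0, 14.3]
gripper_width: 0.0
grasp_force: 7.6
```

Emit:
{"op": "arm_command", "data": {
  "steps": [
    [0, 0, 0, 0, 0, 0.02, 0]
  ]
}}

```text
t: 26.75
ee_pos: [0.4587, 0.3407, 0.0927]
tcp_rot: [2.21, 1.806, 0.319]
ft_force: [-8.0, -2.5, 16.4]
gripper_width: 0.0003
grasp_force: 9.2
```

Emit:
{"op": "arm_command", "data": {
  "steps": [
    [0, 0, 0, 0, 0, 0.02, 0],
    [0, 0, 0, 0, 0, 0, 0],
    [0, 0, 0, 0, 0, 0, 0]
  ]
}}

```text
t: 27.12
ee_pos: [0.4588, 0.3407, 0.0926]
tcp_rot: [2.21, 1.806, 0.32]
ft_force: [-9.6, -3.0, 19.1]
gripper_width: 0.0003
grasp_force: 10.6
```

Emit:
{"op": "arm_command", "data": {
  "steps": [
    [0, 0, 0, 0, 0, -0.5, 0],
    [0, 0, 0, 0, 0, -1, 0],
    [0, 0, 0, 0, 0, -1, 0],
    [0, 0, 0, 0, 0, -1, 0],
    [0, 0, 0, 0, 0, 0, 0]
  ]
}}

```text
t: 27.75
ee_pos: [0.4241, 0.3491, 0.1922]
tcp_rot: [2.21, 1.807, 0.325]
ft_force: [0.2, -0.2, 0.2]
gripper_width: 0.0005
grasp_force: 0.0
```

Run:
```python
from h import *
np.set_printoptions(precision=4,suppress=True)
shot("side","s9");s=robot.camera_info("side")
im=cv2.imread("pics/s9_raw.png");h=cv2.cvtColor(im,cv2.COLOR_BGR2HSV)
m=cv2.inRange(h,(8,70,60),(24,255,255))
m[:140]=0;m[:,:225]=0;m[:,330:]=0;m[262:]=0
cs=cv2.findContours(m,cv2.RETR_EXTERNAL,cv2.CHAIN_APPROX_NONE)[0];k=cv2.convexHull(max(cs,key=cv2.contourArea))
p=cv2.approxPolyDP(k,4,True)[:,0];print(p)
print(st(onz(s,p,.09)));print(st(onz(s,p,0)))
```

```text
[[284 158]
 [298 196]
 [298 216]
 [252 222]
 [244 182]
 [248 162]]
[[-0.0137  0.0008  0.09  ]
 [-0.0022 -0.1745  0.09  ]
 [-0.0187 -0.252   0.09  ]
 [-0.1567 -0.2563  0.09  ]
 [-0.1615 -0.0937  0.09  ]
 [-0.1377 -0.0033  0.09  ]]
[[ 0.0097  0.0954  0.    ]
 [ 0.0223 -0.0978  0.    ]
 [ 0.0042 -0.1833  0.    ]
 [-0.148  -0.188   0.    ]
 [-0.1533 -0.0087  0.    ]
 [-0.127   0.0909  0.    ]]
```

```bash
python3 -c "
from station import robot
print(robot.finish_job())"
```

```text
the job is handed in; nothing more can be done
None
```

I handed the job in at about 28 s of the 67 s: the carton sits in the corner against both fences (side-camera check, good to a few mm), and the button was held at its halfway stop for about 2 s, pressed fully down and released; while finding that stop I briefly reached about 11 N, right at the give-way force, with the carton already home.

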